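Refit the knop of a silver candlestick over its tie rod

ROBOT

A 6-joint arm with a two-finger parallel gripper is mounted at the origin on the work surface. World frame = base frame: x ahead of the robot, y to its left, z up, the work surface at z = 0. Lengths are in m, angles in rad, forces in N, time in s.
With the tool pointing down it reaches from about 0.35 to 0.775 m from the base axis. Payload 7.3 kg.
Tool frame: the origin (TCP) lies at the very end of the fingers, on their centre line; the grasp point (between the pads) lies 19 mm behind it; z points along the fingers, y is the line along which they close (so a half turn about z gives the same grasp; the last joint's range is limited). The gripper opens to 92 mm and grips with 3 to 60 N. Pads are 19 mm wide; open, the fingers measure 130 mm over their backs; the gripper's body (75 mm by 190 mm) begins 47 mm behind the grasp point.
Start: joints at [-1.443, 0.342, 1.524, -0, 1.275, -0.146], TCP at [0.142, -0.505, 0.227] pointing down, gripper open.
Joint ranges: [-2.53, 2.53], [-0.77, 2.02], [0.04, 2.7], [-1, 4.14], [0.28, 2.66], [-3.11, 3.11]. Speed limits (rad/s): [2.57, 2.57, 3.14, 3.14, 3.14, 3.14].

INTERFACE

Orientations are given as [roll, pitch, yaw] about the fixed x, y, z axes, in that order (R = Rz(yaw) Ry(pitch) Rx(roll)).
In Python, from cell import robot gives the robot as it stands. The module is installed in compiled form; this text tells all that it offers.
- The arm moves only by the tool arm_command, never from a script. Its argument "moves" is a list of rows, each a list of 3 entries, a list of its own where there are three numbers: the shift along the tool's x, y, z in m, then the turn, a rotation vector about the tool's x, y, z in rad, then the finger opening in m, from 0 to 0.0918. In form: [[[dx, dy, dz], [ax, ay, az], claw], ...]. A call has exactly 5 rows; each row is the pose to reach, as a shift and turn from the pose commanded when the call began, along the tool's axes at that moment; what a row does not reach only later rows make up. A row lasts 1/10 s, in which the tool goes at most 50 mm and 8.59 degrees, less where a joint would pass 70% of its speed; a pose out of reach is approached as far as the arm can. A call with a gripper value outside its range is refused whole. The fingers move at their own pace and stop on an object; "squeeze" is the grip in N (left out, the last holds). Time passes only in rows, so rows that repeat a pose let the fingers close, or fill a call up. It gives the time, the measured TCP pose, the force, the opening and the grip force at its end, in the units of the state.
- robot.observe(): the state, without advancing time (a new reading comes with each control period).
- robot.read_camera(name): name is "scene" or "top"; returns the picture (384x512x3 uint8, red, green, blue); there is no depth.
- robot.camera_model(name): a dict with "fx", "fy", "cx", "cy" (pixels), "k1" (the pictures are not rectified: a ray, as slopes to the right and down, at radius r is drawn at 1 + k1 r^2 times it, then the intrinsics apply), "R" (3x3) and "t" (3): a world point X has camera coordinates R X + t. Camera axes: x right, y down, z forward; pixel columns grow to the right and rows downward; lengths in m; the calibration is good to about 2 mm. A picture is of the moment at which its call begins. camera_model takes no time and is no camera call.
- robot.hand_in(): hands the job in; it is judged then, once.
The state is a dict: "time": time; "qpos": joint angles; "qvel": joint speeds; "joint_efforts": joint torques, N m; "tool_pos": TCP position; "tool_rot": TCP orientation; "contact_force": force on the tool from outside, world axes, zero at the start; "torque": the same for the moment, N m; "opening": finger opening in m; "grip_force": force on a finger pad.
Only numpy, scipy, OpenCV 4.12 (cv2) and the standard library are available. Lean on these libraries where they do the work, as an engineer would, in place of code of your own. Each camera call takes 0.05 s, during which the arm holds its last target. There are 200 camera calls.

TASK

Put the silver knop back on the candlestick's foot: take it by its neck, lower it upright and square over the tall tie rod, then turn it gently back and forth until its square hole finds the square shank at the bottom of the rod and it sinks fully home, flush on the foot. Do not force it or let it drop, let go of it there, and leave the other things on the bench where they are.

Things in the scene. Friction and masses are not known exactly. Their poses are not given: they have to be found in the camera images.
- knop_center (a point): The knop, a loose hollow silver turning, 120 mm tall, 0.38 to 0.77 kg, standing upright on the bench. Point on its axis 60 mm above the underside; z up along the axis. From 20 to 74 mm above the underside it is a bulb 110 mm across (124 mm over four small cast heads that lie along its x and y axes).
- knop_neck (a point): Middle of the knop's plain round neck, where to grip it: 44 mm in diameter, from 77 to 120 mm above the underside (its top); this point is 100 mm above the underside, on the axis. The neck has a round bore 18 mm in diameter from 78 mm up to the top; below, the bore flares into the hollow bulb.
- knop_plate (a point): Centre of the knop's underside: a round bottom plate 80 mm across, 8 mm thick, with a square through hole 28 mm wide, its sides parallel to this point's x and y axes (the cast heads are opposite the middles of its sides). Four positions, a quarter turn apart, fit equally well.
- foot_seat (a point): Centre of the flat round top (86 mm across, 55 mm above the bench) of the candlestick's silver foot, z up: the knop's seat. The foot is 150 mm across, held by three low wooden cleats on a round plywood board, 190 mm across, screwed to the bench. Home, the knop's underside lies on this seat; while the squares disagree it rests 12 mm higher.
- rod_tip (a point): Tip of the vertical steel tie rod, 135 mm above the seat on its axis; fixed. The rod is round, 16 mm in diameter, its top 8 mm tapering to 9 mm. At its bottom is a square shank 26 mm wide, 12 mm high above the seat. The shank may be turned any way about the vertical: its angle is not measured (this point's x and y axes do not tell it). It enters the knop's square hole within about 4 degrees.
- jar_center (a point): Bystander: glass jar with a blue screw cap, 64 mm in diameter, 125 mm tall; the point is on its axis 62 mm above the bench.
- tin_center (a point): Bystander: metal tin of polish with a plain paper band, 72 mm in diameter, 85 mm tall; the point is on its axis 42 mm above the bench.
- pan_center (a point): Bystander: the candlestick's shallow silver drip pan, 112 mm across, 27 mm tall; the point is on its axis 11 mm above the bench.
- cross_center (a point): Bystander: flat cast silver cross plaque, 121 mm long (its x axis), 106 mm wide, 7 mm thick, lying on the bench; the point is at the middle of the shaft, 4 mm above the bench.
Things that resemble listed ones, but are neither listed nor needed, are in the scene too. Leave any yellow look-alike of the part that bears foot_seat alone.

How it is judged:
On the way, in this order (a step that is already met when the one before it is completed fails the run):
1. the knop is threaded on the rod: upright, its neck over the rod and its underside less than 40 mm above the seat (horizontal distance between knop_center and foot_seat below 0.01 m and z of knop_center in the frame of foot_seat below 0.1 m and angle between knop_center's own z axis and vertical below 0.15 rad), for 0.2 s.
2. the square has engaged and the knop is home on the seat (horizontal distance between knop_center and foot_seat below 0.005 m and z of knop_center in the frame of foot_seat below 0.063 m and angle between knop_center's own z axis and vertical below 0.04 rad), for 0.2 s.
At the end, for the whole second after the job is handed in: The knop stands on the foot, over the tie rod, released and at rest: within 5 mm of the rod's axis, its underside within 3 mm of the seat (not up on the square shank), upright within about 2 degrees (all of step 2 and linear speed of knop below 0.02 m/s); the robot touches nothing.
It fails at once if the knop is forced on the rod or the foot (more than 150 N between them) (contact force between knop and foot above 150 N).
It fails at once if the knop is let drop along the rod (falls faster than 0.6 m/s) (horizontal distance between knop_center and foot_seat below 0.015 m and z of knop_center in the frame of foot_seat below 0.195 m and linear speed of knop above 0.6 m/s).
It fails at once if the knop is tipped more than 25 degrees (angle between knop_center's own z axis and vertical above 0.44 rad).
It fails at once if another thing on the bench is moved more than 30 mm (distance of any of jar_center, tin_center, pan_center, cross_center from where it was at the start of the episode above 0.03 m).
It also fails if it takes over 67 s, if anything falls off the work surface, if the arm or the gripper's body presses on something with over 40 N, if the wrist force passes 120 N, or if a joint passes its speed limit or range.

## Working session

There is one attempt and no reset: what is moved stays moved. The work goes in short steps, Python scripts to look and compute and a tool call to move; the robot and the scene stay as the last step left them, time stands still between calls to the robot, and variables do not carry over. Pictures are saved under pics/ and viewed, at most 10 in all, crops included, and the job is handed in when it is done.

Besides the shell and the picture viewer there is one more tool, called after "Request:" as name(argument=value, ...) on one line, values as JSON. arm_command: Moves the arm, as the interface text tells. Its arguments: {"type":"object","properties":{"moves":{"type":"array"},"squeeze":{"type":"number"}},"required":["moves"]}

```bash
mkdir -p pics
cat > h.py <<'E'
from cell import robot
import numpy as np, cv2
from scipy.spatial.transform import Rotation as Ro
def snap(n,f):
    im=robot.read_camera(n); cv2.imwrite(f'pics/{f}.png',im[:,:,::-1]); return im
def ray(n,u,v):
    m=robot.camera_model(n); d=np.array([(u-m['cx'])/m['fx'],(v-m['cy'])/m['fy']]); s=d.copy()
    for _ in range(20): s=d/(1+m['k1']*(s@s))
    R=np.array(m['R']);t=np.array(m['t'])
    return -R.T@t, R.T@np.array([s[0],s[1],1])
def onz(n,u,v,z):
    c,d=ray(n,u,v); return c+d*(z-c[2])/d[2]
def proj(n,X):
    m=robot.camera_model(n); p=np.array(m['R'])@X+np.array(m['t']); s=p[:2]/p[2]; s=s*(1+m['k1']*(s@s))
    return np.array([m['fx']*s[0]+m['cx'],m['fy']*s[1]+m['cy']])
E
python3 - <<'E'
from h import *
a=snap('scene','s0');b=snap('top','t0')
for n in('scene','top'):
    m=robot.camera_model(n);print(n,{k:np.round(v,3).tolist() for k,v in m.items()}, ray(n,256,192)[0].round(3))
o=robot.observe();print(o)
E
```

```text
scene {'fx': 493.71, 'fy': 493.71, 'cx': 252.14, 'cy': 190.416, 'k1': -0.109, 'R': [[-0.189, 0.982, -0.009], [0.809, 0.151, -0.567], [-0.556, -0.115, -0.823]], 't': [0.101, -0.341, 2.09]} [1.457 0.192 1.528]
top {'fx': 473.081, 'fy': 473.081, 'cx': 255.188, 'cy': 194.669, 'k1': -0.052, 'R': [[-0.006, -1.0, -0.014], [-0.989, 0.008, -0.148], [0.148, 0.013, -0.989]], 't': [0.005, 0.521, 1.514]} [ 0.29  -0.019  1.574]
{'time': 0.1, 'qpos': array([-1.44300220e+00,  3.42671361e-01,  1.52488382e+00,  2.92328564e-05,
        1.27539682e+00, -1.46012206e-01]), 'qvel': array([ 3.58214062e-05, -8.73296218e-06, -3.05120932e-03, -3.74513412e-04,
        9.47264562e-05, -4.37805131e-04]), 'joint_efforts': array([ 2.01763192e-03, -4.32003057e+01, -2.44694871e+01,  7.19369994e-02,
        5.26248186e-02, -5.41845395e-05]), 'tool_pos': array([ 0.14193859, -0.50509201,  0.2261181 ]), 'tool_rot': array([-3.14025183e+00, -2.25435229e-04,  2.73797650e-01]), 'contact_force': array([-0.18077603, -0.05466507,  0.08779197]), 'torque': array([0.08013613, 0.00573912, 0.02819887]), 'grip_force': 0.0, 'opening': 0.09160236169836286}
```

View pics/s0.png

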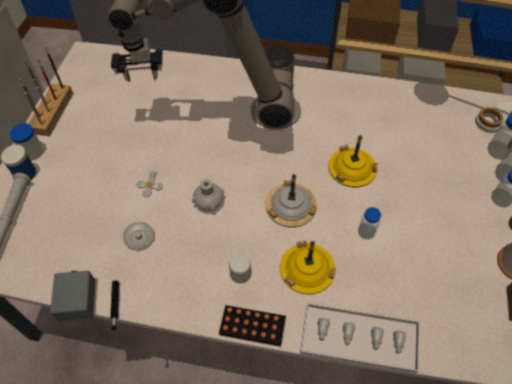

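View pics/t0.png

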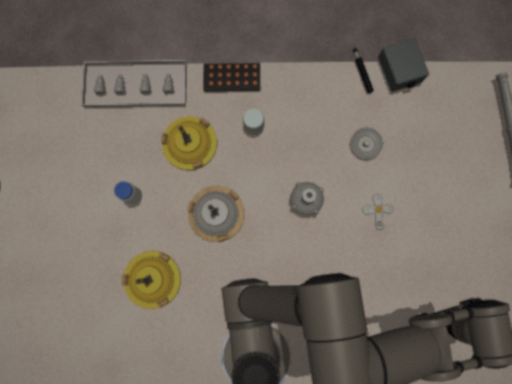

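Three feet are in view. The silver one is at scene (291,204) / top (215,213). The yellow ones are at scene (354,166) and (308,267) / top (151,279) and (189,142). The silver foot on the plywood board fits the description. The knop, a round bulb with a neck, is at scene (208,196) / top (307,199). I'll confirm both in one enlarged crop.

Run:
```python
from h import *
a=cv2.imread('pics/s0.png')[150:250,180:330];b=cv2.imread('pics/t0.png')[160:260,180:330]
c=np.hstack([cv2.resize(x,None,fx=2.66,fy=2.66*1,interpolation=cv2.INTER_CUBIC) for x in(a,b)])
c=np.vstack([cv2.resize(x,None,fx=3,fy=3,interpolation=cv2.INTER_CUBIC) for x in(a,b)])
cv2.imwrite('pics/c0.png',c)
```

```text
(no output)
```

View pics/c0.png

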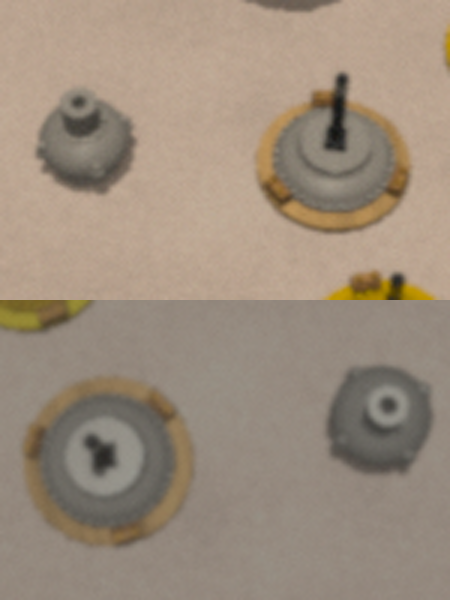

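The crop confirms both parts. The knop has a round neck and four heads, with the neck bore at about top (309.3,195.3) / scene (206.3,183.7). The silver foot sits on the plywood board, with its rod tip at about top (210,206.7) / scene (294,175.7).

```bash
cat >> h.py <<'E'
def tri(u1,u2):
    (c1,d1),(c2,d2)=ray('top',*u1),ray('scene',*u2)
    s=np.linalg.lstsq(np.c_[d1,-d2],c2-c1,rcond=None)[0]; p,q=c1+d1*s[0],c2+d2*s[1]
    return (p+q)/2,np.linalg.norm(p-q)
E
python3 - <<'E'
from h import *
T=cv2.imread('pics/t0.png');S=cv2.imread('pics/s0.png')
C=lambda x,y:(180+(x+.5)/3-.5,160+(y-300+.5)/3-.5)
print('neck top',onz('top',*C(388,406),.12),onz('scene',206.2,183.5,.12),tri(C(388,406),(206.2,183.5)))
print('tip',onz('top',*C(92,441),.19),onz('scene',293.8,175.5,.19))
g=T.astype(int)
# seat: bright disc
hsv=cv2.cvtColor(T,cv2.COLOR_BGR2HSV)
def blob(m,box):
    x0,y0,x1,y1=box; mm=np.zeros(m.shape,np.uint8); mm[y0:y1,x0:x1]=m[y0:y1,x0:x1]
    cs,_=cv2.findContours(mm,cv2.RETR_EXTERNAL,cv2.CHAIN_APPROX_NONE); c=max(cs,key=cv2.contourArea)
    return c
wood=((hsv[...,1]>75)&(hsv[...,0]<25)).astype(np.uint8)
c=blob(wood,(180,178,252,250)); e=cv2.fitEllipse(c); print('board',e,onz('top',*e[0],.012))
gray=cv2.cvtColor(T,cv2.COLOR_BGR2GRAY)
print(gray[212,185:245],gray[200:225:2,205:225:1])
c=blob((gray>135).astype(np.uint8),(198,194,232,232)); e=cv2.fitEllipse(cv2.convexHull(c)); print('seat',e,onz('top',*e[0],.055))
for x,y in((354,372),(425,388),(408,464),(336,440)): print('head',onz('top',*C(x,y),.047))
for p,n in(((253,119),'tin'),((124,189),'jar')): print(n,onz('top',*p,.085 if n=='tin' else .125))
print('sc', [onz('top',u,v,0)[:2] for u,v in((366,143),(378,210))])
E
```

```text
neck top [ 0.50588288 -0.16718089  0.12      ] [ 0.50704307 -0.16800648  0.12      ] (array([ 0.50616687, -0.16780784,  0.11877419]), np.float64(0.0010164908605421823))
tip [0.46316286 0.13173557 0.19      ] [0.46817676 0.13172304 0.19      ]
board ((215.6239013671875, 213.34336853027344), (54.780574798583984, 55.485023498535156), 69.25130462646484) [0.46289734 0.13333338 0.012     ]
[140 137 130 114  99  88  85  87  93  98  97 102 104 105 106 109 117 134
 142 141 141 141 141 137 128 106  73  49  44  42  42  53  73 103 129 144
 145 149 145 147 145 143 127 102 100 106 106 105 106  97  96  96 101 111
 122 127 128 123 123 127] [[107 107 109 117 125 127 131 136 140 141 140 140 138 133 128 121 113 106
  104 103]
 [113 121 132 136 138 140 141 142 142 143 142 142 145 144 144 143 140 133
  122 110]
 [132 135 134 126 116 112 117 129 137 142 143 142 143 145 143 146 145 146
  141 132]
 [137 133 119  94  71  63  67  83 108 127 135 135 134 136 143 146 146 145
  144 143]
 [143 135 121  95  72  57  57  63  68  74  78  82  90 112 134 144 146 147
  145 144]
 [141 141 136 128 115  93  75  61  51  47  
[... 403 characters left out ...]
 142 141 142 142 142 145 144 147 148 148 149 146 143
  135 121]
 [107 116 124 136 139 139 141 144 145 146 145 146 148 146 145 138 129 117
  103  96]
 [106 104 103 102 106 115 123 128 132 135 133 132 124 117 113 106 102 100
  102 105]]
seat ((214.4918670654297, 211.6703338623047), (23.333629608154297, 24.152137756347656), 38.99671173095703) [0.46361427 0.13283882 0.055     ]
head [ 0.55453392 -0.13840676  0.047     ]
head [ 0.53618437 -0.21537609  0.047     ]
head [ 0.45316728 -0.19476115  0.047     ]
head [ 0.47995516 -0.11743478  0.047     ]
tin [0.7636014  0.00592511 0.085     ]
jar [0.52906498 0.41023312 0.125     ]
sc [array([ 0.70188622, -0.37886548]), array([ 0.47091856, -0.4094428 ])]
```

Request:
arm_command(moves=[[[0.044, -0.023, 0], [0, 0, 0], 0.09], [[0.088, -0.045, 0], [0, 0, 0], 0.09], [[0.133, -0.068, 0], [0, 0, 0], 0.09], [[0.177, -0.091, 0], [0, 0, 0], 0.09], [[0.221, -0.113, 0], [0, 0, 0], 0.09]])

```text
time: 0.6
tool_pos: [0.3251, -0.3352, 0.2266]
tool_rot: [-3.141, 0.0, 0.273]
contact_force: [0.6, -0.5, -0.0]
opening: 0.0898
grip_force: 0.0
```

Request:
arm_command(moves=[[[0.044, -0.023, 0], [0, 0, 0], 0.09], [[0.088, -0.045, 0], [0, 0, 0], 0.09], [[0.133, -0.068, 0], [0, 0, 0], 0.09], [[0.177, -0.091, 0], [0, 0, 0], 0.09], [[0.221, -0.113, 0], [0, 0, 0], 0.09]])

```text
time: 1.1
tool_pos: [0.5075, -0.1665, 0.2265]
tool_rot: [-3.141, 0.0, 0.274]
contact_force: [-0.5, -1.8, 0.4]
opening: 0.0898
grip_force: 0.0
```

Run:
```python
from h import *
a=snap('scene','s1');b=snap('top','t1')
o=robot.observe();print(o['time'],o['tool_pos'],o['tool_rot'],o['qpos'],o['contact_force'])
p=o['tool_pos']
c=[]
for n,im,X in(('scene',a,p),('top',cv2.imread('pics/t0.png')[:,:,::-1],[.4635,.132,.06])):
    u=proj(n,np.array(X)).astype(int);print(n,u)
    h=45 if n=='scene' else 15
    c.append(cv2.resize(im[u[1]-h:u[1]+h,u[0]-h:u[0]+h],(400,400),interpolation=cv2.INTER_CUBIC))
cv2.imwrite('pics/c1.png',np.hstack(c)[:,:,::-1])
```

```text
1.2 [ 0.50954059 -0.16399916  0.22610311] [-3.14036076e+00 -1.21761529e-03  2.79844923e-01] [-0.45564292  0.36117232  1.497206    0.00180456  1.28313845  0.83479584] [ 0.2560342  -0.68289366 -0.77748505]
scene [204 165]
top [214 211]
```

View pics/c1.png

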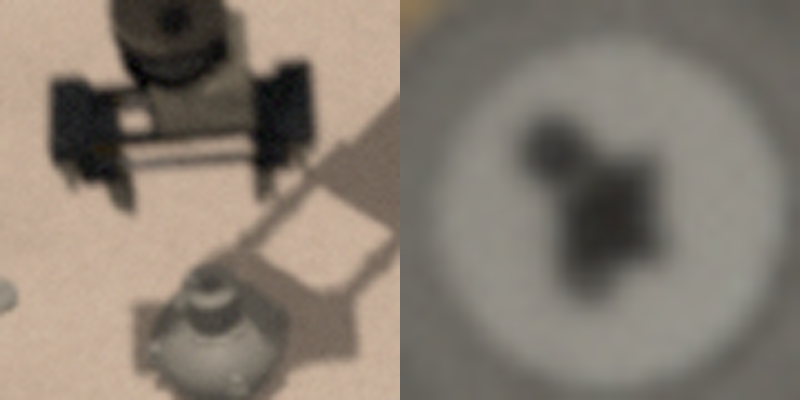

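The left crop shows the gripper above the knop. The right crop shows the shank's square with corners at about (655,165), (655,258) and (580,295), so its yaw is roughly 20°. The heads put the knop at about 29.5°. Next I descend.

Request:
arm_command(moves=[[[0, 0, 0.02], [0, 0, 0], 0.09], [[0, 0, 0.04], [0, 0, 0], 0.09], [[0, 0, 0.06], [0, 0, 0], 0.09], [[0, 0, 0.08], [0, 0, 0], 0.09], [[0, 0, 0.08], [0, 0, 0], 0.09]])

```text
time: 1.7
tool_pos: [0.5043, -0.168, 0.144]
tool_rot: [-3.138, 0.005, 0.273]
contact_force: [-1.1, -0.2, 0.4]
opening: 0.0899
grip_force: 0.0
```

Run:
```python
from h import *
a=snap('scene','s2')
o=robot.observe();print(o['time'],o['tool_pos'],o['tool_rot'],o['contact_force'])
u=proj('scene',np.array([.506,-.1675,.12])).astype(int)
cv2.imwrite('pics/c2.png',cv2.resize(a[u[1]-40:u[1]+40,u[0]-50:u[0]+50],(750,600),interpolation=cv2.INTER_CUBIC)[:,:,::-1])
```

```text
1.75 [ 0.50528439 -0.1684089   0.1456925 ] [-3.13952428e+00  2.63098876e-03  2.73300880e-01] [ 0.48913336 -0.2224048   0.11386996]
```

View pics/c2.png

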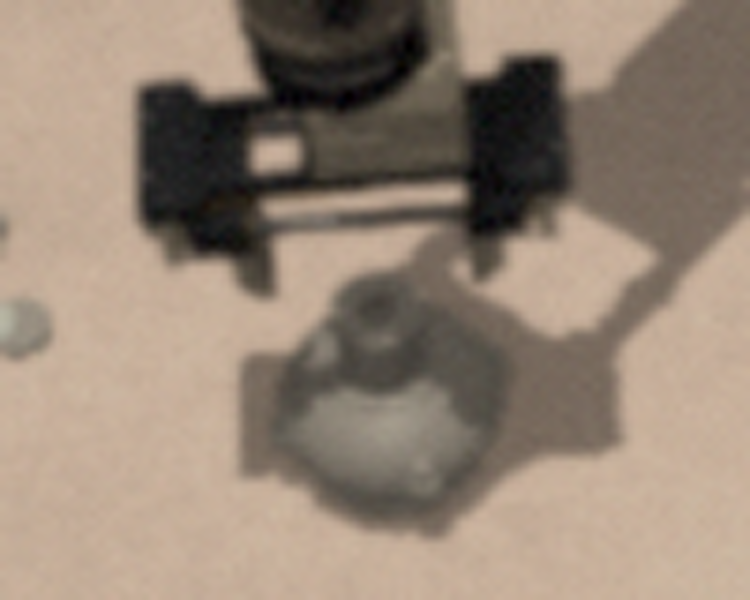

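The fingers straddle the neck: tips at crop (255,280) and (487,265), neck at (376,305). I'll go down and close.

Request:
arm_command(moves=[[[0.0, 0, 0.02], [0, 0, 0], 0.09], [[0, 0, 0.04], [0, 0, 0], 0.09], [[0, 0, 0.062], [0, 0, 0], 0.09], [[0, 0, 0.062], [0, 0, 0], 0.09], [[0, 0, 0.062], [0, 0, 0], 0.06]], squeeze=20)

```text
time: 2.25
tool_pos: [0.5069, -0.1688, 0.0858]
tool_rot: [3.141, -0.001, 0.274]
contact_force: [-0.3, 0.1, -0.2]
opening: 0.0859
grip_force: 0.0
```

Request:
arm_command(moves=[[[0, 0, 0], [0, 0, 0], 0.05], [[0, 0, 0], [0, 0, 0], 0.045], [[0, 0, 0], [0, 0, 0], 0.042], [[0, 0, 0], [0, 0, 0], 0.04], [[0, 0, 0], [0, 0, 0], 0.04]], squeeze=20)

```text
time: 2.75
tool_pos: [0.5065, -0.1684, 0.0849]
tool_rot: [3.141, -0.0, 0.274]
contact_force: [-0.0, -1.1, -0.2]
opening: 0.0466
grip_force: 0.0
```

Request:
arm_command(moves=[[[0, 0, 0], [0, 0, 0], 0.03], [[0, 0, 0], [0, 0, 0], 0.03], [[0, 0, 0], [0, 0, 0], 0.03], [[0, 0, 0], [0, 0, 0], 0.03], [[0, 0, 0], [0, 0, 0], 0.03]], squeeze=50)

```text
time: 3.25
tool_pos: [0.5064, -0.1682, 0.0849]
tool_rot: [-3.141, -0.0, 0.274]
contact_force: [-1.1, 3.5, 5.0]
opening: 0.0443
grip_force: 50.0
```

Request:
arm_command(moves=[[[0, 0, -0.01], [0, 0, 0], 0.03], [[0, 0, -0.03], [0, 0, 0], 0.03], [[0, 0, -0.05], [0, 0, 0], 0.03], [[0, 0, -0.07], [0, 0, 0], 0.03], [[0, 0, -0.09], [0, 0, 0], 0.03]])

```text
time: 3.75
tool_pos: [0.5057, -0.1685, 0.1748]
tool_rot: [-3.141, 0.002, 0.274]
contact_force: [0.1, -0.7, -6.6]
opening: 0.044
grip_force: 50.0
```

Request:
arm_command(moves=[[[0, 0, -0.03], [0, 0, 0], 0.03], [[0, 0, -0.06], [0, 0, 0], 0.03], [[0, 0, -0.09], [0, 0, 0], 0.03], [[0, 0, -0.12], [0, 0, 0], 0.03], [[0, 0, -0.13], [0, 0, 0], 0.03]])

```text
time: 4.25
tool_pos: [0.507, -0.169, 0.3073]
tool_rot: [3.138, -0.003, 0.273]
contact_force: [0.4, 0.3, -6.4]
opening: 0.0447
grip_force: 50.0
```

Run:
```python
from h import *
o=robot.observe();print(o)
p=o['tool_pos'];R=Ro.from_euler('xyz',o['tool_rot'])
print(R.inv().apply(np.array([.4635,.132,p[2]])-p))
```

```text
{'time': 4.25, 'qpos': array([-4.64902213e-01,  3.08303414e-01,  1.35088845e+00, -5.49659931e-04,
        1.47817580e+00,  8.32453430e-01]), 'qvel': array([ 0.00101818, -0.01361206, -0.13897021,  0.00109044,  0.20033531,
        0.0010165 ]), 'joint_efforts': array([ 2.13489868e-02, -4.59669292e+01, -2.79608309e+01,  7.29226484e-02,
        3.45585309e-01, -3.05241694e-03]), 'tool_pos': array([ 0.50699323, -0.16901549,  0.30732472]), 'tool_rot': array([ 3.13834404e+00, -2.75620672e-03,  2.73494841e-01]), 'contact_force': array([ 0.4255509 ,  0.31854798, -6.42497643]), 'torque': array([-0.05229102, -0.00594127,  0.02657807]), 'grip_force': 49.99440126121044, 'opening': 0.044654539472643244}
[ 0.03942683 -0.30157379 -0.00087103]
```

Request:
arm_command(moves=[[[0.003, -0.02, 0], [0, 0, 0.02], 0.03], [[0.007, -0.05, 0], [0, 0, 0.04], 0.03], [[0.012, -0.09, 0], [0, 0, 0.06], 0.03], [[0.017, -0.13, 0], [0, 0, 0.08], 0.03], [[0.022, -0.17, 0], [0, 0, 0.08], 0.03]])

```text
time: 4.75
tool_pos: [0.4805, 0.0024, 0.3031]
tool_rot: [-3.141, 0.003, 0.192]
contact_force: [0.0, -0.1, -7.5]
opening: 0.0441
grip_force: 50.0
```

Run:
```python
from h import *
o=robot.observe()
p=o['tool_pos'];R=Ro.from_euler('xyz',o['tool_rot']);print(p,o['tool_rot'])
print(R.inv().apply(np.array([.4635,.132,p[2]])-p))
```

```text
[0.48051796 0.00241771 0.30306629] [-3.14095399e+00  2.86895387e-03  1.92382589e-01]
[ 8.07184609e-03 -1.30445482e-01  6.01526577e-05]
```

Request:
arm_command(moves=[[[0.002, -0.04, 0], [0, 0, 0.02], 0.03], [[0.004, -0.08, 0], [0, 0, 0.05], 0.03], [[0.006, -0.11, 0], [0, 0, 0.08], 0.03], [[0.008, -0.125, 0], [0, 0, 0.09], 0.03], [[0.008, -0.13, 0], [0, 0, 0.09], 0.03]])

```text
time: 5.25
tool_pos: [0.4636, 0.1317, 0.3033]
tool_rot: [3.142, 0.003, 0.106]
contact_force: [-0.6, -0.2, -6.8]
opening: 0.0445
grip_force: 50.0
```

Request:
arm_command(moves=[[[0, 0, 0], [0, 0, 0], 0.03], [[0, 0, 0], [0, 0, 0], 0.03], [[0, 0, 0], [0, 0, 0], 0.03], [[0, 0, 0], [0, 0, 0], 0.03], [[0, 0, 0], [0, 0, 0], 0.03]])

```text
time: 5.75
tool_pos: [0.4646, 0.1298, 0.3047]
tool_rot: [3.141, -0.0, 0.103]
contact_force: [-0.5, -0.7, -6.3]
opening: 0.044
grip_force: 50.0
```

Run:
```python
from h import *
a=snap('scene','s3');b=snap('top','t3')
o=robot.observe();p=o['tool_pos'];print(p,o['tool_rot'],o['qpos'][5],o['contact_force'])
c=[]
for n,im,X in(('scene',a,[.4635,.132,.2]),('top',b,[.4635,.132,.2])):
    u=proj(n,np.array(X)).astype(int);print(n,u)
    c.append(cv2.resize(im[u[1]-50:u[1]+50,u[0]-33:u[0]+33],(396,600),interpolation=cv2.INTER_CUBIC))
cv2.imwrite('pics/c3.png',np.hstack(c)[:,:,::-1])
```

```text
[0.4645018  0.13005179 0.30470995] [ 3.14146454e+00 -3.75245591e-05  1.03228740e-01] 1.581605155775522 [ 0.41366205  0.05933204 -6.80532921]
scene [294 172]
top [209 206]
```

View pics/c3.png

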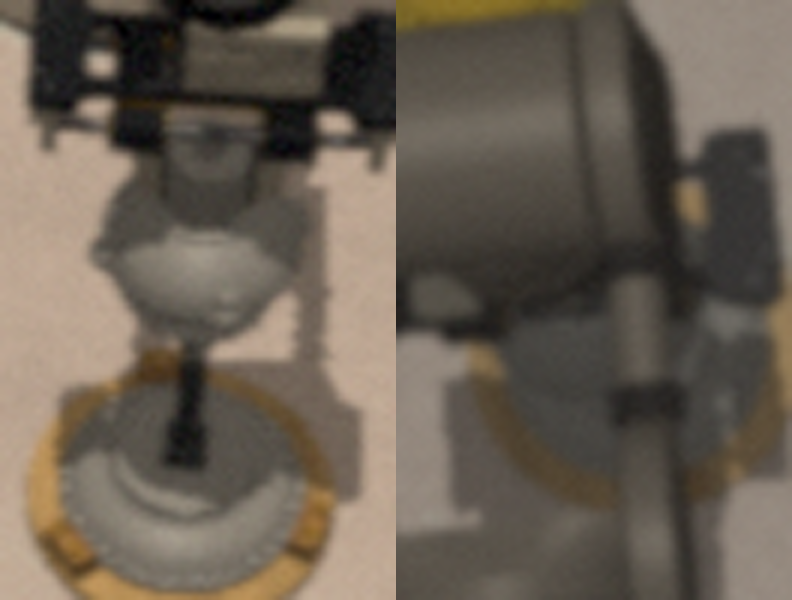

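The scene crop shows the knop's bulb and neck (x about 204 and 208) in line with the extended rod line (about 203 and 208), so it is aligned to about 1 mm. I'll nudge it and lower it to just before the bore.

Request:
arm_command(moves=[[[0, -0.0015, 0.01], [0, 0, 0], 0.03], [[0, -0.0015, 0.03], [0, 0, 0], 0.03], [[0, -0.0015, 0.05], [0, 0, 0], 0.03], [[0, -0.0015, 0.07], [0, 0, 0], 0.03], [[0, -0.0015, 0.08], [0, 0, 0], 0.03]])

```text
time: 6.35
tool_pos: [0.4631, 0.1318, 0.2224]
tool_rot: [3.141, 0.004, 0.104]
contact_force: [-0.5, -0.2, -7.3]
opening: 0.0444
grip_force: 50.0
```

Request:
arm_command(moves=[[[0, 0, 0.012], [0, 0, 0], 0.03], [[0, 0, 0.02], [0, 0, 0], 0.03], [[0, 0, 0.022], [0, 0, 0], 0.03], [[0, 0, 0.024], [0, 0, 0], 0.03], [[0, 0, 0.024], [0, 0, 0], 0.03]])

```text
time: 6.85
tool_pos: [0.4645, 0.1319, 0.201]
tool_rot: [3.142, -0.001, 0.104]
contact_force: [-0.8, -0.4, -6.6]
opening: 0.0443
grip_force: 50.0
```

Request:
arm_command(moves=[[[0, 0, 0.002], [0, 0, 0], 0.03], [[0, 0, 0.004], [0, 0, 0], 0.03], [[0, 0, 0.006], [0, 0, 0], 0.03], [[0, 0, 0.008], [0, 0, 0], 0.03], [[0, 0, 0.008], [0, 0, 0], 0.03]])

```text
time: 7.35
tool_pos: [0.4641, 0.1318, 0.1924]
tool_rot: [3.142, 0.001, 0.104]
contact_force: [0.3, 0.4, -6.1]
opening: 0.0445
grip_force: 50.0
```

Request:
arm_command(moves=[[[0, 0, 0.001], [0, 0, 0], 0.03], [[0, 0, 0.002], [0, 0, 0], 0.03], [[0, 0, 0.003], [0, 0, 0], 0.03], [[0, 0, 0.004], [0, 0, 0], 0.03], [[0, 0, 0.005], [0, 0, 0], 0.03]])

```text
time: 7.85
tool_pos: [0.4643, 0.1319, 0.1876]
tool_rot: [3.142, -0.0, 0.104]
contact_force: [0.6, 0.2, -6.6]
opening: 0.0443
grip_force: 50.0
```

Request:
arm_command(moves=[[[0, 0, 0.002], [0, 0, 0], 0.03], [[0, 0, 0.004], [0, 0, 0], 0.03], [[0, 0, 0.006], [0, 0, 0], 0.03], [[0, 0, 0.008], [0, 0, 0], 0.03], [[0, 0, 0.01], [0, 0, 0], 0.03]])

```text
time: 8.35
tool_pos: [0.4643, 0.1318, 0.1775]
tool_rot: [3.141, -0.0, 0.104]
contact_force: [-0.6, -0.1, -7.1]
opening: 0.0444
grip_force: 50.0
```

Request:
arm_command(moves=[[[0, 0, 0.003], [0, 0, 0], 0.03], [[0, 0, 0.006], [0, 0, 0], 0.03], [[0, 0, 0.009], [0, 0, 0], 0.03], [[0, 0, 0.012], [0, 0, 0], 0.03], [[0, 0, 0.015], [0, 0, 0], 0.03]])

```text
time: 8.85
tool_pos: [0.4643, 0.1319, 0.1624]
tool_rot: [3.142, 0.0, 0.104]
contact_force: [-0.4, -1.1, -5.6]
opening: 0.0442
grip_force: 50.0
```

Request:
arm_command(moves=[[[0, 0, 0.002], [0, 0, 0], 0.03], [[0, 0, 0.004], [0, 0, 0], 0.03], [[0, 0, 0.006], [0, 0, 0], 0.03], [[0, 0, 0.008], [0, 0, 0], 0.03], [[0, 0, 0.009], [0, 0, 0], 0.03]])

```text
time: 9.35
tool_pos: [0.4642, 0.1318, 0.1535]
tool_rot: [3.141, 0.0, 0.104]
contact_force: [-0.1, 0.8, -6.6]
opening: 0.0444
grip_force: 50.0
```

Now I feel for the shank, 1 mm at a time.

Request:
arm_command(moves=[[[0, 0, 0.001], [0, 0, 0], 0.03], [[0, 0, 0.0015], [0, 0, 0], 0.03], [[0, 0, 0.002], [0, 0, 0], 0.03], [[0, 0, 0.0025], [0, 0, 0], 0.03], [[0, 0, 0.0025], [0, 0, 0], 0.03]])

```text
time: 9.85
tool_pos: [0.4644, 0.1319, 0.1517]
tool_rot: [3.142, -0.001, 0.104]
contact_force: [-2.6, 0.3, -0.2]
opening: 0.044
grip_force: 50.0
```

Contact: about 6 N is taken by the shank. I'll press lightly and twist.

Request:
arm_command(moves=[[[0, 0, 0.001], [0, 0, 0.02], 0.03], [[0, 0, 0.001], [0, 0, 0.04], 0.03], [[0, 0, 0.001], [0, 0, 0.06], 0.03], [[0, 0, 0.001], [0, 0, 0.08], 0.03], [[0, 0, 0.001], [0, 0, 0.1], 0.03]])

```text
time: 10.35
tool_pos: [0.4644, 0.1318, 0.1514]
tool_rot: [3.141, -0.001, 0.003]
contact_force: [-4.6, -1.5, 7.2]
opening: 0.0441
grip_force: 50.0
```

Request:
arm_command(moves=[[[0, 0, 0], [0, 0, -0.04], 0.03], [[0, 0, 0], [0, 0, -0.08], 0.03], [[0, 0, 0], [0, 0, -0.11], 0.03], [[0, 0, 0], [0, 0, -0.14], 0.03], [[0, 0, 0], [0, 0, -0.17], 0.03]])

```text
time: 10.85
tool_pos: [0.4647, 0.1324, 0.1516]
tool_rot: [-3.141, -0.002, 0.174]
contact_force: [-3.8, 2.2, 7.0]
opening: 0.044
grip_force: 50.0
```

Request:
arm_command(moves=[[[0, 0, 0], [0, 0, -0.025], 0.03], [[0, 0, 0], [0, 0, -0.05], 0.03], [[0, 0, 0], [0, 0, -0.075], 0.03], [[0, 0, 0], [0, 0, -0.1], 0.03], [[0, 0, 0], [0, 0, -0.12], 0.03]])

```text
time: 11.35
tool_pos: [0.4647, 0.1325, 0.1516]
tool_rot: [-3.141, -0.002, 0.294]
contact_force: [-3.6, 2.8, 8.4]
opening: 0.0446
grip_force: 50.0
```

Run:
```python
from h import *
a=snap('scene','s4')
o=robot.observe();print(o['tool_pos'],o['tool_rot'],o['contact_force'],o['torque'],o['qpos'][5])
u=proj('scene',np.array([.4642,.132,.12])).astype(int);print(u)
cv2.imwrite('pics/c4.png',cv2.resize(a[u[1]-40:u[1]+40,u[0]-50:u[0]+50],(750,600),interpolation=cv2.INTER_CUBIC)[:,:,::-1])
for y in (20,30):
  for k in range(4):
    t=np.radians(y+90*k);print(y,k,((proj('scene',np.array([.4642+.06*np.cos(t),.132+.06*np.sin(t),.067+.047]))-u+[50,40])*7.5).round())
```

```text
[0.46466477 0.13249178 0.15158611] [-3.14096306e+00 -2.26297295e-03  2.94811573e-01] [-3.49430378  2.4594276   6.1415395 ] [ 0.39295709  0.8517134  -0.11359223] 1.3936972428022154
[292 186]
20 0 [407. 418.]
20 1 [506. 294.]
20 2 [355. 209.]
20 3 [254. 329.]
30 0 [429. 413.]
30 1 [499. 276.]
30 2 [334. 213.]
30 3 [260. 347.]
```

View pics/c4.png

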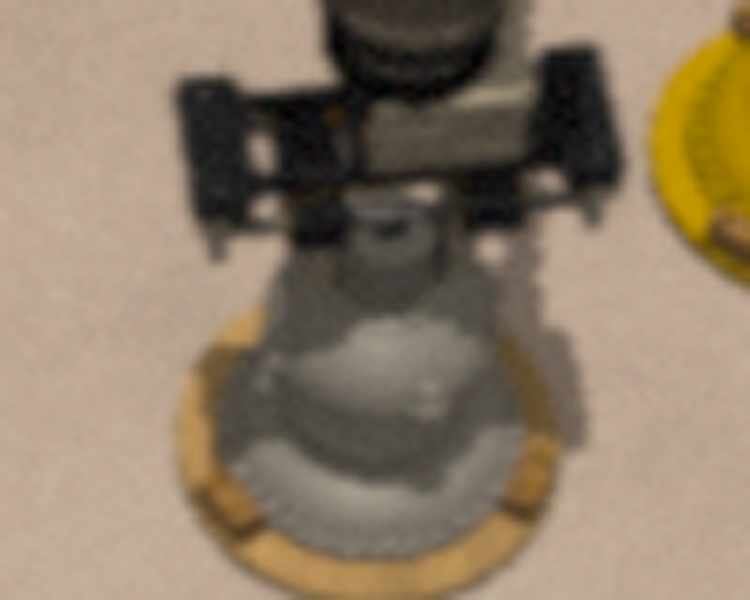

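The knop turned with the grip: heads at crop (430,395) and (268,370), about 30° as expected. There is no seat between 14° and 30° so far, so I'll sweep further and relieve the side force.

Request:
arm_command(moves=[[[-0.0003, -0.0004, 0], [0, 0, -0.03], 0.03], [[-0.0003, -0.0004, 0], [0, 0, -0.06], 0.03], [[-0.0003, -0.0004, 0], [0, 0, -0.09], 0.03], [[-0.0003, -0.0004, 0], [0, 0, -0.12], 0.03], [[-0.0003, -0.0004, 0], [0, 0, -0.15], 0.03]])

```text
time: 11.9
tool_pos: [0.4646, 0.1327, 0.1516]
tool_rot: [3.141, -0.003, 0.444]
contact_force: [-2.4, 1.3, 7.0]
opening: 0.0444
grip_force: 50.0
```

Request:
arm_command(moves=[[[0, 0, 0], [0, 0, -0.03], 0.03], [[0, 0, 0], [0, 0, -0.06], 0.03], [[0, 0, 0], [0, 0, -0.09], 0.03], [[0, 0, 0], [0, 0, -0.12], 0.03], [[0, 0, 0], [0, 0, -0.15], 0.03]])

```text
time: 12.4
tool_pos: [0.4646, 0.1327, 0.1516]
tool_rot: [3.141, -0.003, 0.594]
contact_force: [-2.5, 2.2, 7.2]
opening: 0.0443
grip_force: 50.0
```

A side offset would narrow the fit window, so I'll lift slightly, turn back toward the estimate, and feel the bore's side play to centre it.

Request:
arm_command(moves=[[[0, 0, -0.002], [0, 0, 0.08], 0.03], [[0, 0, -0.0045], [0, 0, 0.16], 0.03], [[0, 0, -0.0045], [0, 0, 0.24], 0.03], [[0, 0, -0.0045], [0, 0, 0.32], 0.03], [[0, 0, -0.0045], [0, 0, 0.4], 0.03]])

```text
time: 12.9
tool_pos: [0.4638, 0.1321, 0.1543]
tool_rot: [3.141, 0.0, 0.19]
contact_force: [0.7, -0.4, -5.8]
opening: 0.0442
grip_force: 50.0
```

Request:
arm_command(moves=[[[0.001, 0, 0], [0, 0, 0], 0.03], [[0.002, 0, 0], [0, 0, 0], 0.03], [[0.002, 0, 0], [0, 0, 0], 0.03], [[0.002, 0, 0], [0, 0, 0], 0.03], [[0.002, 0, 0], [0, 0, 0], 0.03]])

```text
time: 13.4
tool_pos: [0.4646, 0.1323, 0.1542]
tool_rot: [3.142, 0.003, 0.195]
contact_force: [-5.0, -0.2, -5.0]
opening: 0.0442
grip_force: 50.0
```

Request:
arm_command(moves=[[[-0.002, 0, 0], [0, 0, 0], 0.03], [[-0.004, 0, 0], [0, 0, 0], 0.03], [[-0.004, 0, 0], [0, 0, 0], 0.03], [[-0.004, 0, 0], [0, 0, 0], 0.03], [[-0.004, 0, 0], [0, 0, 0], 0.03]])

```text
time: 13.9
tool_pos: [0.4626, 0.1319, 0.1549]
tool_rot: [3.142, -0.002, 0.194]
contact_force: [4.3, 0.4, -7.7]
opening: 0.0438
grip_force: 50.0
```

Request:
arm_command(moves=[[[0.002, 0.001, 0], [0, 0, 0], 0.03], [[0.002, 0.002, 0], [0, 0, 0], 0.03], [[0.002, 0.002, 0], [0, 0, 0], 0.03], [[0.002, 0.002, 0], [0, 0, 0], 0.03], [[0.002, 0.002, 0], [0, 0, 0], 0.03]])

```text
time: 14.4
tool_pos: [0.4637, 0.1314, 0.1546]
tool_rot: [-3.139, 0.001, 0.194]
contact_force: [-0.5, 7.7, -5.6]
opening: 0.0444
grip_force: 50.0
```

Request:
arm_command(moves=[[[0, -0.002, 0], [0, 0, 0], 0.03], [[0, -0.004, 0], [0, 0, 0], 0.03], [[0, -0.004, 0], [0, 0, 0], 0.03], [[0, -0.004, 0], [0, 0, 0], 0.03], [[0, -0.004, 0], [0, 0, 0], 0.03]])

```text
time: 14.9
tool_pos: [0.4633, 0.1336, 0.1546]
tool_rot: [3.141, 0.001, 0.194]
contact_force: [-0.8, -4.5, -7.3]
opening: 0.044
grip_force: 50.0
```

The bore centre is at about (0.4636, 0.1325); earlier I was 1 mm off. I'll recentre, press lightly and twist again.

Request:
arm_command(moves=[[[0, 0.001, 0], [0, 0, 0], 0.03], [[-0.0001, 0.0017, 0], [0, 0, 0], 0.03], [[-0.0001, 0.0017, 0.001], [0, 0, 0], 0.03], [[-0.0001, 0.0017, 0.0025], [0, 0, 0], 0.03], [[-0.0001, 0.0017, 0.0035], [0, 0, 0], 0.03]])

```text
time: 15.4
tool_pos: [0.4641, 0.1326, 0.1516]
tool_rot: [-3.142, -0.001, 0.194]
contact_force: [-1.0, -0.0, 2.8]
opening: 0.0441
grip_force: 50.0
```

Request:
arm_command(moves=[[[0, 0, 0.0005], [0, 0, 0.02], 0.03], [[0, 0, 0.0005], [0, 0, 0.04], 0.03], [[0, 0, 0.0005], [0, 0, 0.06], 0.03], [[0, 0, 0.0005], [0, 0, 0.08], 0.03], [[0, 0, 0.0005], [0, 0, 0.1], 0.03]])

```text
time: 15.9
tool_pos: [0.4644, 0.1325, 0.1516]
tool_rot: [3.141, -0.002, 0.092]
contact_force: [-2.2, -0.4, 7.0]
opening: 0.0443
grip_force: 50.0
```

Request:
arm_command(moves=[[[0, 0, 0], [0, 0, 0.02], 0.03], [[0, 0, 0], [0, 0, 0.04], 0.03], [[0, 0, 0], [0, 0, 0.06], 0.03], [[0, 0, 0], [0, 0, 0.08], 0.03], [[0, 0, 0], [0, 0, 0.1], 0.03]])

```text
time: 16.4
tool_pos: [0.4645, 0.1323, 0.1514]
tool_rot: [3.141, -0.002, -0.008]
contact_force: [-0.2, -1.3, 5.0]
opening: 0.0446
grip_force: 50.0
```

Pressing pushes x out by about 0.8 mm, so I'll compensate and sweep back.

Request:
arm_command(moves=[[[-0.0008, 0, -0.0003], [0, 0, -0.02], 0.03], [[-0.0008, 0, -0.0003], [0, 0, -0.04], 0.03], [[-0.0008, 0, -0.0003], [0, 0, -0.06], 0.03], [[-0.0008, 0, -0.0003], [0, 0, -0.08], 0.03], [[-0.0008, 0, -0.0003], [0, 0, -0.1], 0.03]])

```text
time: 16.9
tool_pos: [0.4637, 0.1325, 0.1515]
tool_rot: [-3.142, -0.002, 0.095]
contact_force: [1.7, -0.6, 5.8]
opening: 0.0443
grip_force: 50.0
```

Request:
arm_command(moves=[[[0, 0, 0], [0, 0, -0.02], 0.03], [[0, 0, 0], [0, 0, -0.04], 0.03], [[0, 0, 0], [0, 0, -0.06], 0.03], [[0, 0, 0], [0, 0, -0.08], 0.03], [[0, 0, 0], [0, 0, -0.1], 0.03]])

```text
time: 17.4
tool_pos: [0.4636, 0.1326, 0.1516]
tool_rot: [-3.142, -0.002, 0.195]
contact_force: [0.9, 0.3, 6.3]
opening: 0.0445
grip_force: 50.0
```

Request:
arm_command(moves=[[[0, 0, 0], [0, 0, -0.02], 0.03], [[0, 0, 0], [0, 0, -0.04], 0.03], [[0, 0, 0], [0, 0, -0.06], 0.03], [[0, 0, 0], [0, 0, -0.08], 0.03], [[0, 0, 0], [0, 0, -0.1], 0.03]])

```text
time: 17.9
tool_pos: [0.4635, 0.1326, 0.1516]
tool_rot: [3.142, -0.002, 0.295]
contact_force: [0.2, -0.3, 7.2]
opening: 0.0442
grip_force: 50.0
```

Request:
arm_command(moves=[[[0, 0, 0], [0, 0, -0.02], 0.03], [[0, 0, 0], [0, 0, -0.04], 0.03], [[0, 0, 0], [0, 0, -0.06], 0.03], [[0, 0, 0], [0, 0, -0.08], 0.03], [[0, 0, 0], [0, 0, -0.1], 0.03]])

```text
time: 18.4
tool_pos: [0.4635, 0.1326, 0.1516]
tool_rot: [3.141, -0.002, 0.395]
contact_force: [0.7, 0.7, 6.7]
opening: 0.0442
grip_force: 50.0
```

Request:
arm_command(moves=[[[0, 0, 0], [0, 0, -0.03], 0.03], [[0, 0, 0], [0, 0, -0.06], 0.03], [[0, 0, 0], [0, 0, -0.09], 0.03], [[0, 0, 0], [0, 0, -0.12], 0.03], [[0, 0, 0], [0, 0, -0.15], 0.03]])

```text
time: 18.9
tool_pos: [0.4634, 0.1326, 0.1516]
tool_rot: [3.141, -0.002, 0.546]
contact_force: [0.2, 0.3, 7.7]
opening: 0.0445
grip_force: 50.0
```

Request:
arm_command(moves=[[[0, 0, 0], [0, 0, -0.03], 0.03], [[0, 0, 0], [0, 0, -0.06], 0.03], [[0, 0, 0], [0, 0, -0.09], 0.03], [[0, 0, 0], [0, 0, -0.12], 0.03], [[0, 0, 0], [0, 0, -0.15], 0.03]])

```text
time: 19.4
tool_pos: [0.4634, 0.1326, 0.1516]
tool_rot: [3.141, -0.001, 0.696]
contact_force: [-0.2, -0.1, 7.4]
opening: 0.0442
grip_force: 50.0
```

Request:
arm_command(moves=[[[0, 0, 0], [0, 0, -0.03], 0.03], [[0, 0, 0], [0, 0, -0.06], 0.03], [[0, 0, 0], [0, 0, -0.09], 0.03], [[0, 0, 0], [0, 0, -0.12], 0.03], [[0, 0, 0], [0, 0, -0.15], 0.03]])

```text
time: 19.9
tool_pos: [0.4634, 0.1326, 0.1516]
tool_rot: [3.141, -0.001, 0.846]
contact_force: [-0.4, -0.4, 7.3]
opening: 0.0443
grip_force: 50.0
```

Request:
arm_command(moves=[[[0, 0, 0], [0, 0, -0.03], 0.03], [[0, 0, 0], [0, 0, -0.06], 0.03], [[0, 0, 0], [0, 0, -0.09], 0.03], [[0, 0, 0], [0, 0, -0.12], 0.03], [[0, 0, 0], [0, 0, -0.15], 0.03]])

```text
time: 20.4
tool_pos: [0.4634, 0.1326, 0.1515]
tool_rot: [3.141, -0.001, 0.996]
contact_force: [0.7, 0.8, 6.2]
opening: 0.0442
grip_force: 50.0
```

Request:
arm_command(moves=[[[0, 0, 0], [0, 0, -0.03], 0.03], [[0, 0, 0], [0, 0, -0.06], 0.03], [[0, 0, 0], [0, 0, -0.09], 0.03], [[0, 0, 0], [0, 0, -0.12], 0.03], [[0, 0, 0], [0, 0, -0.15], 0.03]])

```text
time: 20.9
tool_pos: [0.4633, 0.1325, 0.1514]
tool_rot: [3.141, -0.001, 1.146]
contact_force: [-0.2, -0.5, 4.9]
opening: 0.044
grip_force: 50.0
```

Run:
```python
from h import *
a=snap('scene','s5')
o=robot.observe();print(o['tool_pos'],o['tool_rot'],o['contact_force'],o['torque'],o['qpos'][5])
# enlarge initial scene view of shank
b=cv2.imread('pics/s0.png')
u=proj('scene',np.array([.4636,.1325,.067]));print(u);x,y=u.round().astype(int)
p=cv2.resize(b[y-20:y+20,x-20:x+20],(600,600),interpolation=cv2.INTER_CUBIC)
cv2.imwrite('pics/c5.png',p)
```

```text
[0.46328425 0.13253684 0.15135444] [ 3.14068583e+00 -6.48860294e-04  1.14747196e+00] [0.72681971 0.66098438 5.3815224 ] [-0.04654593 -0.21244221 -0.06339776] 0.5426333992065007
[292.11485728 194.91505389]
```

View pics/c5.png

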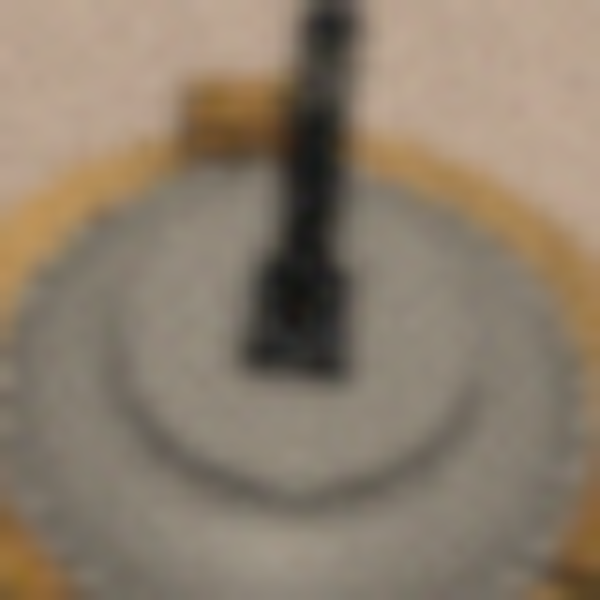

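In this crop the shank shows a flat face toward the scene camera, base edge from (245,360) to (345,375). That puts its yaw at about 0°/90°; the "corner" I read in the top view was shadow. The knop is now at about 80°, so the fit is about 10° further on.

Request:
arm_command(moves=[[[0, 0, 0], [0, 0, -0.02], 0.03], [[0, 0, 0], [0, 0, -0.04], 0.03], [[0, 0, 0], [0, 0, -0.06], 0.03], [[0, 0, 0], [0, 0, -0.08], 0.03], [[0, 0, 0], [0, 0, -0.1], 0.03]])

```text
time: 21.45
tool_pos: [0.463, 0.1323, 0.1503]
tool_rot: [-3.142, 0.0, 1.246]
contact_force: [3.7, -0.2, -4.8]
opening: 0.0442
grip_force: 50.0
```

Request:
arm_command(moves=[[[0, 0, 0], [0, 0, -0.02], 0.03], [[0, 0, 0], [0, 0, -0.04], 0.03], [[0, 0, 0], [0, 0, -0.06], 0.03], [[0, 0, 0], [0, 0, -0.08], 0.03], [[0, 0, 0], [0, 0, -0.1], 0.03]])

```text
time: 21.95
tool_pos: [0.4625, 0.1323, 0.1506]
tool_rot: [-3.141, 0.001, 1.346]
contact_force: [1.8, -1.3, -8.0]
opening: 0.0445
grip_force: 50.0
```

The z force fell back to the free weight and it dropped, so the square has engaged. I'll ease back 3° and lower slowly.

Request:
arm_command(moves=[[[0, 0, 0], [0, 0, 0.02], 0.03], [[0, 0, 0.0005], [0, 0, 0.04], 0.03], [[0, 0, 0.001], [0, 0, 0.05], 0.03], [[0, 0, 0.002], [0, 0, 0.05], 0.03], [[0, 0, 0.003], [0, 0, 0.05], 0.03]])

```text
time: 22.45
tool_pos: [0.4629, 0.1325, 0.148]
tool_rot: [3.141, -0.0, 1.294]
contact_force: [1.6, -0.2, -5.5]
opening: 0.0446
grip_force: 50.0
```

Request:
arm_command(moves=[[[0, 0, 0.001], [0, 0, 0], 0.03], [[0, 0, 0.002], [0, 0, 0], 0.03], [[0, 0, 0.003], [0, 0, 0], 0.03], [[0, 0, 0.004], [0, 0, 0], 0.03], [[0, 0, 0.005], [0, 0, 0], 0.03]])

```text
time: 22.95
tool_pos: [0.463, 0.1324, 0.1429]
tool_rot: [3.141, 0.0, 1.294]
contact_force: [2.3, 0.6, -5.7]
opening: 0.0443
grip_force: 50.0
```

Request:
arm_command(moves=[[[0, 0, 0.0005], [0, 0, 0], 0.03], [[0, 0, 0.001], [0, 0, 0], 0.03], [[0, 0, 0.0015], [0, 0, 0], 0.03], [[0, 0, 0.002], [0, 0, 0], 0.03], [[0, 0, 0.002], [0, 0, 0], 0.03]])

```text
time: 23.45
tool_pos: [0.4629, 0.1324, 0.1409]
tool_rot: [3.142, 0.0, 1.294]
contact_force: [3.2, -0.1, -6.1]
opening: 0.0442
grip_force: 50.0
```

Request:
arm_command(moves=[[[0.0, 0, 0.0005], [0, 0, 0], 0.03], [[0, 0, 0.001], [0, 0, 0], 0.03], [[0, 0, 0.0015], [0, 0, 0], 0.03], [[0, 0, 0.0018], [0, 0, 0], 0.03], [[0, 0, 0.0018], [0, 0, 0], 0.03]])

```text
time: 23.95
tool_pos: [0.463, 0.1326, 0.1398]
tool_rot: [3.141, -0.0, 1.294]
contact_force: [0.4, 1.7, 3.3]
opening: 0.0441
grip_force: 50.0
```

It is seated at TCP z 0.1398 with the force rising. I'll release and retreat straight up.

Request:
arm_command(moves=[[[0, 0, -0.0006], [0, 0, 0], 0.044], [[0, 0, -0.0006], [0, 0, 0], 0.05], [[0, 0, -0.0006], [0, 0, 0], 0.06], [[0, 0, -0.0006], [0, 0, 0], 0.075], [[0, 0, -0.0006], [0, 0, 0], 0.09]], squeeze=10)

```text
time: 24.45
tool_pos: [0.4628, 0.1324, 0.1397]
tool_rot: [-3.141, 0.0, 1.294]
contact_force: [0.5, -0.2, 0.1]
opening: 0.0697
grip_force: 0.0
```

Request:
arm_command(moves=[[[0, 0, 0], [0, 0, 0], 0.09], [[0, 0, 0], [0, 0, 0], 0.09], [[0, 0, 0], [0, 0, 0], 0.09], [[0, 0, -0.01], [0, 0, 0], 0.09], [[0, 0, -0.02], [0, 0, 0], 0.09]])

```text
time: 24.95
tool_pos: [0.4629, 0.1324, 0.1605]
tool_rot: [-3.141, 0.0, 1.294]
contact_force: [1.0, 0.0, 0.3]
opening: 0.0898
grip_force: 0.0
```

Request:
arm_command(moves=[[[0, 0, -0.03], [0, 0, 0], 0.09], [[0, 0, -0.06], [0, 0, 0], 0.09], [[0, 0, -0.09], [0, 0, 0], 0.09], [[0, 0, -0.12], [0, 0, 0], 0.09], [[0, 0, -0.12], [0, 0, 0], 0.09]])

```text
time: 25.45
tool_pos: [0.4648, 0.1327, 0.285]
tool_rot: [3.133, -0.004, 1.294]
contact_force: [1.3, -0.5, -0.2]
opening: 0.09
grip_force: 0.0
```

Run:
```python
from h import *
a=snap('scene','s6')
o=robot.observe();print(o['time'],o['tool_pos'],o['contact_force'],o['opening'])
u=proj('scene',np.array([.4636,.1325,.1])).astype(int)
print('expected neck top home/high',[((proj('scene',np.array([.4636,.1325,z]))-u+[50,40])*7.5).round() for z in(.175,.187)], 'bulb bottom..')
cv2.imwrite('pics/c6.png',cv2.resize(a[u[1]-40:u[1]+40,u[0]-50:u[0]+50],(750,600),interpolation=cv2.INTER_CUBIC)[:,:,::-1])
```

```text
25.5 [0.46387012 0.13257904 0.28254461] [-0.23964476 -0.38702255 -0.93557139] 0.08979612770250207
expected neck top home/high [array([390., 211.]), array([391., 195.])] bulb bottom..
```

View pics/c6.png

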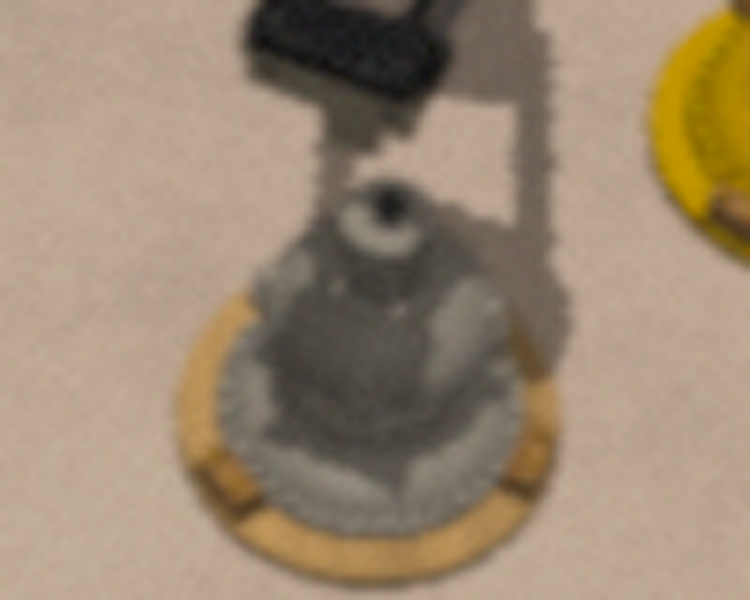

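The knop stands upright and home. Its neck-top ring centre is at about crop (383,218), against an expected (390,211) for home and (391,195) for resting on the shank, and the rod tip shows in the bore. The gripper is clear, so I'll hand it in.

```bash
python3 -c "
from h import *
print(robot.hand_in())"
```

```text
the job is handed in; nothing more can be done
None
```

The knop is home on the silver foot, with its square engaged on the shank. I released it gently with the gripper clear above, left the bystanders alone, and handed the job in at about 25.5 s; the hand-in returned no verdict.

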